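# Transfer a row of watch-case holding arbors from rack to tray, keeping their order

## Robot

A 7-joint arm with a two-finger parallel gripper is mounted at the origin on the work surface. World frame = base frame: x ahead of the robot, y to its left, z up, the work surface at z = 0. Lengths are in m, angles in rad, forces in N, time in s.
With the tool pointing down it reaches from about 0.4 to 0.85 m from the base axis. Payload 4.5 kg.
Tool frame: the origin (TCP) lies between the finger pads; the fingertips stand 11 mm ahead of it and the grasp point (between the pads) lies 8 mm behind it (r.nose_length is the distance from the TCP to the fingertips, in m); z points along the fingers, y is the line along which they close (so a half turn about z gives the same grasp; the last joint's range is limited). The gripper opens to 88 mm and grips with 3 to 60 N. Pads are 18 mm wide; open, the fingers measure 123 mm over their backs; the gripper's body (75 mm by 187 mm) begins 45 mm behind the grasp point.
Start: joints at [-1.289, 0.689, -0.195, 1.565, 0.157, 0.902, -0.215], TCP at [0.153, 0.606, 0.25] pointing down, gripper open.
Joint ranges: [-3.01, 3.01], [-0.46, 2.08], [-1.47, 1.51], [0.13, 2.56], [-1, 4.14], [0.04, 2.09], [-2.66, 2.66]. Speed limits (rad/s): [2.57, 2.57, 3.14, 3.14, 3.14, 3.14, 3.14].

## Interface

Orientations are given as a unit quaternion [x, y, z, w].
In Python, from plant import get_state, snapshot, camera_model, r gives the robot as it stands.
- The arm moves only by the shell command python3 -m inch 'ROWS' [FORCE]. ROWS is text: rows parted by semicolons, each of 7 numbers parted by spaces: the opening, from -1 (shut) to 1 (fully open), then the shift along the tool's x, y, z in m, then the turn, a rotation vector about the tool's x, y, z in rad. A call has 1 to 20 rows; each row shifts and turns the commanded pose from where the row before left it, along the tool's axes as they then stand; what a row does not reach is not made up. A row lasts 1/12 s, in which the tool goes at most 41.7 mm and 7.16 degrees, less where a joint would pass 70% of its speed; a pose out of reach is approached as far as the arm can. A call is refused whole if a number of a shift passes 0.0417 or a number of a turn 0.125, either way. A call with a gripper value outside its range is refused whole. The fingers move at their own pace and stop on an object; FORCE is the grip in N (left out, the last holds). Time passes only in rows, so rows that do not move let the fingers close. It gives the time, the measured TCP pose, the force, the opening and the grip force at its end, in the units of the state.
- get_state(): the state, without advancing time (a new reading comes with each control period).
- snapshot(name): name is "scene" or "top" or "wrist"; returns (picture, depth): 384x512x3 uint8, red, green, blue; 384x512 float32, m along the optical axis (not along the pixel's ray), 0 where there is no reading.
- camera_model(name): a dict with "intrinsics" (3x3 intrinsics, pixels), "view" (4x4, takes a point from world to camera coordinates). Camera axes: x right, y down, z forward; pixel columns grow to the right and rows downward; lengths in m; the calibration is good to about 2 mm. A picture is of the moment at which its call begins: read the wrist's pose just before it. camera_model takes no time and is no camera call; for the wrist camera it gives the pose at the moment of the call.
- r.finish_job(): hands the job in; it is judged then, once.
The state is a dict: "clock": time; "q": joint angles; "qd": joint speeds; "joint_torque": joint torques, N m; "tool_pos": TCP position; "eef_rot": TCP orientation; "contact_force": force on the tool from outside, world axes, zero at the start; "moment": the same for the moment, N m; "opening": opening from 0.0 (shut) to 1.0 (fully open); "finger_force": force on a finger pad.
Only numpy, scipy, OpenCV 4.12 (cv2) and the standard library are available. Lean on these libraries where they do the work, as an engineer would, in place of code of your own. Each camera call takes 0.05 s, during which the arm holds its last target. There are 200 camera calls.

## Task

The four steel holding arbors stand on the wooden rack in the order in which they are needed. Move them into the white compartments of the green tray, one to a compartment and standing upright on its floor, in the same order counted from the brass knobs: the arbor next to the rack's knob goes into the compartment next to the tray's knob, and so on down the row. Do not tip any arbor over on the way.

Things in the scene. Friction and masses are not known exactly. Their poses are not given: they have to be found in the camera images.
- arbor_a_mid (a point): Holding arbor with a slim spindle: round body 30 mm diameter, on top a pin 10 mm diameter; 62 mm tall in all, so this point is 31 mm above the underside. Steel; round foot 38 mm wide, 6 mm high; grip the body, which spans 6 to 44 mm above the underside. 0.18 to 0.34 kg. Stands on a pad, underside 14 mm above the bench. Point on the axis, half-way up; z up.
- arbor_b_mid (a point): Holding arbor with a hexagonal body, 30 mm across flats (two of the flats face +x and -x of its own frame), on top a short boss 20 mm diameter; 50 mm tall, this point 25 mm above the underside. Steel; round foot 38 mm wide, 6 mm high; grip the body, which spans 6 to 44 mm above the underside. 0.18 to 0.34 kg. Stands on a pad, underside 14 mm above the bench. Point on the axis, half-way up; z up.
- arbor_c_mid (a point): Holding arbor with a square body 28 x 28 mm (sides facing its own x and y), on top two small dark pins; 49 mm tall, this point 24.5 mm above the underside. Steel; round foot 38 mm wide, 6 mm high; grip the body, which spans 6 to 44 mm above the underside. 0.18 to 0.34 kg. Stands on a pad, underside 14 mm above the bench. Point on the axis, half-way up; z up.
- arbor_d_mid (a point): Holding arbor that is a thick plain round drum, 36 mm diameter, with a dark disc let into its flat top; 44 mm tall, this point 22 mm above the underside. Steel; round foot 38 mm wide, 6 mm high; grip the body, which spans 6 to 44 mm above the underside. 0.18 to 0.34 kg. Stands on a pad, underside 14 mm above the bench. Point on the axis, half-way up; z up.
- pad_a: Round grey felt pad on the wooden rack, 52 mm diameter, 2 mm thick, fixed; the one on which arbor_a stands at the start. The four pads look alike, lie in one row, 76 mm apart, tops 14 mm above the bench; any arbor can be on any place of the row. Origin: centre of its underside.
- pad_b: Round grey felt pad on the wooden rack, 52 mm diameter, 2 mm thick, fixed; the one on which arbor_b stands at the start. The four pads look alike, lie in one row, 76 mm apart, tops 14 mm above the bench; any arbor can be on any place of the row. Origin: centre of its underside.
- pad_c: Round grey felt pad on the wooden rack, 52 mm diameter, 2 mm thick, fixed; the one on which arbor_c stands at the start. The four pads look alike, lie in one row, 76 mm apart, tops 14 mm above the bench; any arbor can be on any place of the row. Origin: centre of its underside.
- pad_d: Round grey felt pad on the wooden rack, 52 mm diameter, 2 mm thick, fixed; the one on which arbor_d stands at the start. The four pads look alike, lie in one row, 76 mm apart, tops 14 mm above the bench; any arbor can be on any place of the row. Origin: centre of its underside.
- rack_knob: Brass knob, 16 mm wide, 13 mm tall, fixed on top of one end (either one) of the dark wooden rack (370 x 70 x 12 mm, fixed); the row is counted from it. In line with the pads, 56 mm from the centre of the nearest. At the rack's other end is only a flat steel plate. Origin: centre of its underside.
- tray: Low green tray, fixed, with four white compartments in a row along its y. Origin: middle of the row, bench height. Compartment centres at y = +114, +38, -38, -114 mm, x = 0; each 66 x 66 mm inside, floor 4 mm, walls (10 mm thick) 11 mm above the bench. A brass knob like the rack's stands on the tab at the +y end (y = +174 mm, top 24 mm above the bench), next to the +114 mm compartment.

How it is judged:
At the end, for the whole second after the job is handed in: Each arbor stands free and at rest in the compartment with the same place counted from the tray's knob as it had from the rack's knob at the start: within 15 mm of the compartment's centre along tray x and y, upright within 0.1 rad, height within 4 mm of standing on the floor (((horizontal distance between pad_a and rack_knob between 0.026 and 0.086 m and y of arbor_a_mid in the frame of tray between 0.099 and 0.129 m) or (horizontal distance between pad_a and rack_knob between 0.102 and 0.162 m and y of arbor_a_mid in the frame of tray between 0.023 and 0.053 m) or (horizontal distance between pad_a and rack_knob between 0.178 and 0.238 m and y of arbor_a_mid in the frame of tray between -0.053 and -0.023 m) or (horizontal distance between pad_a and rack_knob between 0.254 and 0.314 m and y of arbor_a_mid in the frame of tray between -0.129 and -0.099 m)) and x of arbor_a_mid in the frame of tray between -0.015 and 0.015 m and z of arbor_a_mid in the frame of tray between 0.031 and 0.039 m and angle between each of arbor_a_mid, arbor_b_mid, arbor_c_mid, arbor_d_mid's own z axis and vertical below 0.1 rad and linear speed of each of arbor_a, arbor_b, arbor_c, arbor_d below 0.02 m/s and angular speed of each of arbor_a, arbor_b, arbor_c, arbor_d below 0.2 rad/s and ((horizontal distance between pad_b and rack_knob between 0.026 and 0.086 m and y of arbor_b_mid in the frame of tray between 0.099 and 0.129 m) or (horizontal distance between pad_b and rack_knob between 0.102 and 0.162 m and y of arbor_b_mid in the frame of tray between 0.023 and 0.053 m) or (horizontal distance between pad_b and rack_knob between 0.178 and 0.238 m and y of arbor_b_mid in the frame of tray between -0.053 and -0.023 m) or (horizontal distance between pad_b and rack_knob between 0.254 and 0.314 m and y of arbor_b_mid in the frame of tray between -0.129 and -0.099 m)) and x of arbor_b_mid in the frame of tray between -0.015 and 0.015 m and z of arbor_b_mid in the frame of tray between 0.025 and 0.033 m and ((horizontal distance between pad_c and rack_knob between 0.026 and 0.086 m and y of arbor_c_mid in the frame of tray between 0.099 and 0.129 m) or (horizontal distance between pad_c and rack_knob between 0.102 and 0.162 m and y of arbor_c_mid in the frame of tray between 0.023 and 0.053 m) or (horizontal distance between pad_c and rack_knob between 0.178 and 0.238 m and y of arbor_c_mid in the frame of tray between -0.053 and -0.023 m) or (horizontal distance between pad_c and rack_knob between 0.254 and 0.314 m and y of arbor_c_mid in the frame of tray between -0.129 and -0.099 m)) and x of arbor_c_mid in the frame of tray between -0.015 and 0.015 m and z of arbor_c_mid in the frame of tray between 0.0245 and 0.0325 m and ((horizontal distance between pad_d and rack_knob between 0.026 and 0.086 m and y of arbor_d_mid in the frame of tray between 0.099 and 0.129 m) or (horizontal distance between pad_d and rack_knob between 0.102 and 0.162 m and y of arbor_d_mid in the frame of tray between 0.023 and 0.053 m) or (horizontal distance between pad_d and rack_knob between 0.178 and 0.238 m and y of arbor_d_mid in the frame of tray between -0.053 and -0.023 m) or (horizontal distance between pad_d and rack_knob between 0.254 and 0.314 m and y of arbor_d_mid in the frame of tray between -0.129 and -0.099 m)) and x of arbor_d_mid in the frame of tray between -0.015 and 0.015 m and z of arbor_d_mid in the frame of tray between 0.022 and 0.03 m); the robot touches nothing.
It fails at once if an arbor is tipped over (leans more than about 57 degrees) (angle between any of arbor_a_mid, arbor_b_mid, arbor_c_mid, arbor_d_mid's own z axis and vertical above 1 rad).
It also fails if it takes over 90 s, if anything falls off the work surface, if the arm or the gripper's body presses on something with over 40 N, if the wrist force passes 120 N, or if a joint passes its speed limit or range.

## Working session

There is one attempt and no reset: what is moved stays moved. The work goes in short steps, Python scripts to look and compute and a shell command to move; the robot and the scene stay as the last step left them, time stands still between calls to the robot, and variables do not carry over. Pictures are saved under pics/ and viewed, at most 14 in all, crops included, and the job is handed in when it is done.

```bash
ls; mkdir -p pics
python3 - <<'E'
from plant import *
import cv2
s=get_state();print(s['tool_pos'],s['eef_rot'],s['opening'],s['clock'])
for n in('top','scene'):
    p,d=snapshot(n);cv2.imwrite(f'pics/{n}0.png',p[:,:,::-1]);m=camera_model(n);print(m)
E
```

```text
pics
[0.1531939  0.60529072 0.24889129] [ 1.23546697e-01  9.92338312e-01 -9.40653421e-04 -5.78781050e-05] 0.9972871174417446 0.0
{'intrinsics': array([[446.998382  ,   0.        , 255.39787739],
       [  0.        , 446.998382  , 185.04747036],
       [  0.        ,   0.        ,   1.        ]]), 'view': array([[-0.14197341, -0.9898527 , -0.00593235,  0.05534989],
       [-0.96469665,  0.13970332, -0.22325624,  0.56601515],
       [ 0.22181956, -0.02597353, -0.97474174,  0.68194079],
       [ 0.        ,  0.        ,  0.        ,  1.        ]])}
{'intrinsics': array([[417.68580536,   0.        , 262.47130489],
       [  0.        , 417.68580536, 195.58934263],
       [  0.        ,   0.        ,   1.        ]]), 'view': array([[ 0.28710583,  0.95775605, -0.01654038, -0.14961111],
       [ 0.80062684, -0.24941172, -0.54478478, -0.41998088],
       [-0.52589628,  0.14316821, -0.83841276,  1.18417269],
       [ 0.        ,  0.        ,  0.        ,  1.        ]])}
```

View pics/top0.png

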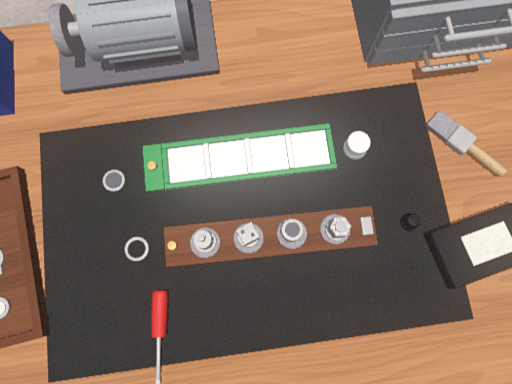

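View pics/scene0.png

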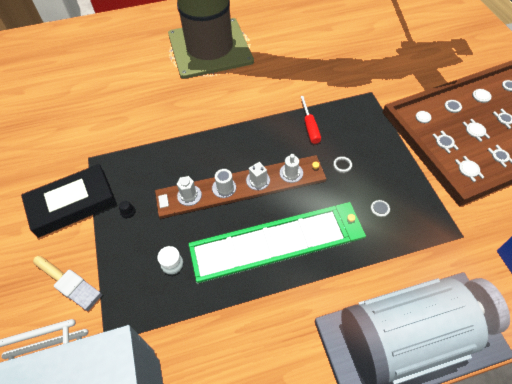

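Top view: the rack knob is at (172,245), followed by a (205,240), c (249,236), d (292,232) and b (336,228), with the steel plate at (367,226). The tray knob is at (152,166), on the same side. A white pot stands at (357,145), beside the tray's far end.

```bash
cat > h.py <<'E'
from plant import *
import cv2, numpy as np
def cloud(d,m):
    K=m['intrinsics'];v,u=np.indices(d.shape)
    P=np.stack([(u-K[0,2])/K[0,0]*d,(v-K[1,2])/K[1,1]*d,d],-1);T=np.linalg.inv(m['view'])
    return P@T[:3,:3].T+T[:3,3]
def ray(uv,z,m):
    K=m['intrinsics'];T=np.linalg.inv(m['view'])
    w=T[:3,:3]@np.linalg.inv(K)@[uv[0],uv[1],1];o=T[:3,3]
    return (o+w*(z-o[2])/w[2])
E
python3 - <<'E'
from h import *
np.set_printoptions(precision=4,suppress=True)
p,d=snapshot('top');m=camera_model('top');W=cloud(d,m)
hsv=cv2.cvtColor(p,cv2.COLOR_RGB2HSV)
br=cv2.inRange(hsv,(12,120,120),(30,255,255))
def near(mask,uv,r):
    ys,xs=np.nonzero(mask);k=np.hypot(xs-uv[0],ys-uv[1])<r;return np.c_[xs[k],ys[k]]
for n,uv,z in(('rk',(172,245),.025),('tk',(152,166),.024)):
    q=near(br,uv,9);print(n,len(q),q.mean(0),ray(q.mean(0),z-.003,m),np.median(W[q[:,1],q[:,0]],0))
g=cv2.inRange(hsv,(50,100,50),(80,255,255));c=max(cv2.findContours(g,0,2)[0],key=cv2.contourArea)
w=np.array([ray(x[0],.011,m)[:2] for x in c],np.float32);R=cv2.minAreaRect(w);print('tray',R,cv2.boxPoints(R))
wh=cv2.inRange(hsv,(0,0,235),(180,30,255));wh[:125]=0;wh[188:]=0;wh[:,335:]=0
n,l,st,ce=cv2.connectedComponentsWithStats(wh)
for i in range(1,n):
    if st[i,4]>100:print('white',st[i,4],ce[i],ray(ce[i],.004,m))
for n,uv,h in(('a',(205,240),.076),('c',(249,236),.062),('d',(292,232),.058),('b',(336,228),.064)):
    ok=(W[...,2]>.045)&(W[...,2]<.09);q=near(ok,uv,22);z=W[q[:,1],q[:,0]]
    top=z[:,2].max();t=z[(z[:,2]>.054)];print(n,len(t),top,(t[:,:2].max(0)+t[:,:2].min(0))/2,t.mean(0))
q=near(W[...,2]>.02,(357,145),18);print('pot',W[q[:,1],q[:,0]].mean(0),W[q[:,1],q[:,0],2].max())
q=near(hsv[...,2]>150,(367,226),7);print('plate',q.mean(0),ray(q.mean(0),.013,m))
cv2.imwrite('pics/z.png',cv2.resize(p[195:270,160:390],None,fx=3.4,fy=3.4,interpolation=cv2.INTER_CUBIC)[:,:,::-1])
E
```

```text
rk 37 [171.4865 244.7838] [0.4943 0.1303 0.022 ] [0.4963 0.1306 0.0119]
tk 1 [155. 167.] [0.6364 0.1458 0.021 ] [0.6355 0.1452 0.0239]
tray ((0.6395062208175659, 0.13204872608184814), (0.07223431020975113, 0.08576653152704239), 88.35082244873047) [[0.5956 0.0972]
 [0.6813 0.0947]
 [0.6834 0.1669]
 [0.5977 0.1694]]
white 5254 [247.6566 156.1113] [ 0.6378 -0.0212  0.004 ]
a 247 0.07830433820085725 [0.4922 0.0729] [0.4918 0.0732 0.0596]
c 281 0.06513290916747294 [ 0.4908 -0.0015] [ 0.4907 -0.0016  0.0575]
d 358 0.061331282634716544 [ 0.4861 -0.0751] [ 0.4862 -0.075   0.0574]
b 290 0.06659818479928747 [ 0.4803 -0.1544] [ 0.4797 -0.154   0.0594]
pot [ 0.6206 -0.2138  0.0464] 0.7914109205575147
plate [366.8769 226.0308] [ 0.4791 -0.2097  0.013 ]
```

View pics/z.png

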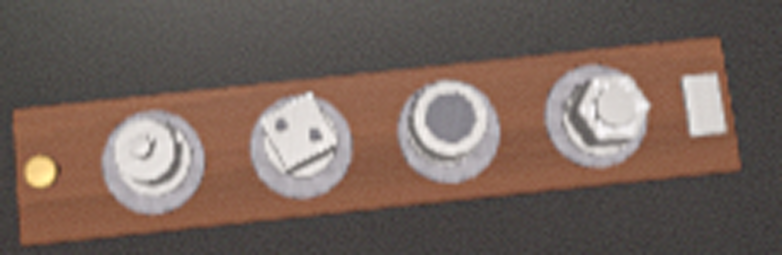

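Zoom: the arbors run a, c, d, b from the knob. The square's edges are turned about 20° from the row, and the hexagon has a vertex roughly along the row. Next I'll refine the tray pose and the square's angle, then write a helper that gives the per-row step.

```bash
cat > go.py <<'E'
# go.py x y z yawdeg N : constant row that takes the tool to the pose (yaw = direction of tool y in world, tool down)
import sys
from h import *
from scipy.spatial.transform import Rotation as R
from scipy.linalg import logm,expm
x,y,z,yaw,N=map(float,sys.argv[1:6]);s=get_state()
A=np.eye(4);A[:3,:3]=R.from_quat(s['eef_rot']).as_matrix();A[:3,3]=s['tool_pos']
yw=np.arctan2(A[1,1],A[0,1]);a=np.radians(yaw);a=yw+(a-yw+np.pi/2)%np.pi-np.pi/2
B=np.eye(4);B[:3,1]=[np.cos(a),np.sin(a),0];B[:3,2]=[0,0,-1];B[:3,0]=np.cross(B[:3,1],B[:3,2]);B[:3,3]=x,y,z
T=expm(np.real(logm(np.linalg.inv(A)@B))/N)
print('row',np.round(T[:3,3],4),np.round(R.from_matrix(T[:3,:3]).as_rotvec(),4),'yaw now',round(np.degrees(yw),1),'q7',s['q'][6].round(2),'t',s['clock'])
E
python3 - <<'E'
from h import *
np.set_printoptions(precision=4,suppress=True)
p,d=snapshot('top');m=camera_model('top');W=cloud(d,m)
hsv=cv2.cvtColor(p,cv2.COLOR_RGB2HSV)
print(hsv[166,148:157])
for g,n in((cv2.inRange(hsv,(0,0,200),(180,50,255)),'white'),(cv2.inRange(hsv,(50,80,40),(85,255,255)),'green')):
    g[:120]=0;g[192:]=0;g[:,337:]=0;g[:,:140]=0
    pts=np.argwhere(g)[:,::-1];w=np.array([ray(x,.008,m)[:2] for x in pts],np.float32);Q=cv2.minAreaRect(w);print(n,Q);print(cv2.boxPoints(Q))
print('tk',ray((152,165.5),.022,m))
for n,c in(('c',(.4908,-.0015)),('b',(.48,-.154))):
    k=(np.hypot(W[...,0]-c[0],W[...,1]-c[1])<.024)&(W[...,2]>.0555)&(W[...,2]<.08)
    print(n,k.sum(),cv2.minAreaRect(W[k][:,:2].astype(np.float32)))
E
python3 go.py .488 0 .2 -3 17
```

```text
[[ 18 114 249]
 [ 19 111 246]
 [ 19 105 247]
 [ 20 109 248]
 [ 20 103 254]
 [ 20 102 255]
 [ 21 102 255]
 [ 17 119 221]
 [ 24  91 118]]
white ((0.6377290487289429, -0.021835580468177795), (0.2920117974281311, 0.06751592457294464), 88.99324798583984)
[[ 0.6014 -0.1672]
 [ 0.6689 -0.1684]
 [ 0.674   0.1236]
 [ 0.6065  0.1247]]
green ((0.6389116048812866, -0.004412248730659485), (0.3487863540649414, 0.0875781923532486), 89.2110595703125)
[[ 0.5927 -0.1782]
 [ 0.6803 -0.1794]
 [ 0.6851  0.1694]
 [ 0.5975  0.1706]]
tk [0.6396 0.1506 0.022 ]
c 259 ((0.4908590614795685, -0.0015133079141378403), (0.02737922966480255, 0.027864990755915642), 20.277633666992188)
b 272 ((0.4800838530063629, -0.15433526039123535), (0.033065322786569595, 0.029778597876429558), 87.15786743164062)
row [-0.0434 -0.0075  0.0029] [-0.0001  0.      0.0809] yaw now 75.8 q7 -0.22 t 0.2
```

```bash
python3 -m inch '1 -.041 -.0071 .003 0 0 .076;1 -.041 -.0071 .003 0 0 .076;1 -.041 -.0071 .003 0 0 .076;1 -.041 -.0071 .003 0 0 .076;1 -.041 -.0071 .003 0 0 .076;1 -.041 -.0071 .003 0 0 .076;1 -.041 -.0071 .003 0 0 .076;1 -.041 -.0071 .003 0 0 .076;1 -.041 -.0071 .003 0 0 .076;1 -.041 -.0071 .003 0 0 .076;1 -.041 -.0071 .003 0 0 .076;1 -.041 -.0071 .003 0 0 .076;1 -.041 -.0071 .003 0 0 .076;1 -.041 -.0071 .003 0 0 .076;1 -.041 -.0071 .003 0 0 .076;1 -.041 -.0071 .003 0 0 .076;1 -.041 -.0071 .003 0 0 .076;1 -.041 -.0071 .003 0 0 .076;1 0 0 0 0 0 0'; python3 go.py .4902 -.0015 .16 20.3 4
python3 - <<'E'
from h import *
m=camera_model('wrist');p,d=snapshot('wrist');cv2.imwrite('pics/w1.png',p[:,:,::-1]);W=cloud(d,m)
np.set_printoptions(precision=4,suppress=True)
for n,c in(('a',(.492,.0735)),('c',(.4908,-.0015)),('d',(.486,-.076)),('b',(.48,-.154))):
    k=(np.hypot(W[...,0]-c[0],W[...,1]-c[1])<.026)&(W[...,2]>.054)&(W[...,2]<.085)
    if k.sum()>20:print(n,k.sum(),W[k][:,2].max(),cv2.minAreaRect(W[k][:,:2].astype(np.float32)))
E
```

```text
clock: 1.78
tool_pos: [0.4859, -0.0091, 0.1955]
eef_rot: [0.729, 0.685, -0.003, 0.001]
contact_force: [-1.0, -1.1, -1.2]
opening: 1.0
finger_force: 0.0
row [0.0018 0.0013 0.0089] [-0.0009  0.0015 -0.104 ] yaw now -3.5 q7 -0.06 t 1.7833
a 1214 0.07759596465260094 ((0.49330586194992065, 0.07331337034702301), (0.028386680409312248, 0.02926209755241871), 86.8702621459961)
c 1116 0.06476144812598789 ((0.49189361929893494, -0.0016908235847949982), (0.02801848016679287, 0.028440022841095924), 20.06437873840332)
d 1170 0.06021531285678716 ((0.4875754117965698, -0.0750703513622284), (0.035387687385082245, 0.03535425290465355), 27.611177444458008)
b 190 0.06565471242011933 ((0.4808761775493622, -0.1623350828886032), (0.01892252266407013, 0.02514740638434887), 52.852691650390625)
```

View pics/w1.png

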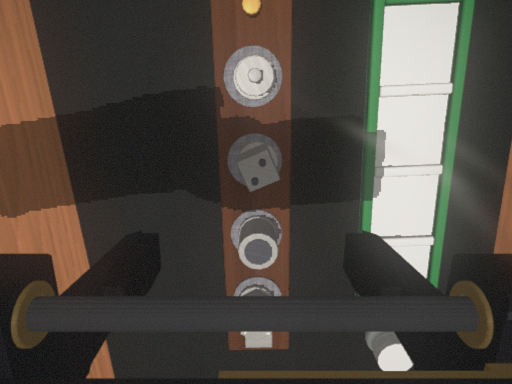

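The wrist view shows a at (254,75), c at (258,168) and d at (258,245), upright on their pads, which confirms both order and positions. Now grasping c.

```bash
python3 -m inch '1 .0018 .0014 .0089 0 .001 -.104;1 .0018 .0014 .0089 0 0 -.104;1 .0018 .0014 .0089 0 0 -.104;1 .0018 .0014 .0089 0 0 -.104;1 0 0 0 0 0 0;1 0 0 0 0 0 0'; python3 go.py .4910 -.0016 .038 20.3 4
```

```text
clock: 2.33
tool_pos: [0.4927, 0.0101, 0.16]
eef_rot: [0.565, 0.825, 0.001, -0.001]
contact_force: [0.2, 0.2, -0.0]
opening: 1.003
finger_force: 0.0
row [-0.0026 -0.0014  0.0305] [-0.     -0.0005  0.004 ] yaw now 21.2 q7 0.19 t 2.3333
```

```bash
python3 -m inch '1 -.0053 -.0028 .03 0 0 .008;1 -.0053 -.0028 .03 0 0 .008;1 0 0 .02 0 0 0;1 0 0 0 0 0 0;1 0 0 0 0 0 0;1 0 0 0 0 0 0'; python3 go.py .4910 -.0016 .038 20.3 1
```

```text
clock: 2.83
tool_pos: [0.4922, -0.0025, 0.0813]
eef_rot: [0.571, 0.821, 0.001, 0.0]
contact_force: [0.9, 0.0, -0.2]
opening: 0.999
finger_force: 0.0
row [ 0.0012 -0.0009  0.0433] [ 0.0021 -0.0005  0.0003] yaw now 20.3 q7 0.19 t 2.8333
```

Settling takes about 3 rows. Now descending, gripping and lifting.

```bash
python3 -m inch '1 .0006 -.0005 .022 0 0 0;1 .0006 -.0005 .021 0 0 0;1 0 0 0 0 0 0;1 0 0 0 0 0 0;-1 0 0 0 0 0 0;-1 0 0 0 0 0 0;-1 0 0 0 0 0 0;-1 0 0 0 0 0 0;-1 0 0 0 0 0 0;-1 0 0 0 0 0 0;-1 0 0 0 0 0 0;-1 0 0 0 0 0 0' 30
```

```text
clock: 3.83
tool_pos: [0.4899, -0.0021, 0.0372]
eef_rot: [0.571, 0.821, 0.0, -0.0]
contact_force: [-0.7, -0.3, 0.4]
opening: 0.419
finger_force: 0.0
```

```bash
python3 -m inch '-1 0 0 0 0 0 0;-1 0 0 0 0 0 0;-1 0 0 0 0 0 0;-1 0 0 0 0 0 0;-1 0 0 -.03 0 0 0;-1 0 0 -.03 0 0 0;-1 0 0 -.02 0 0 0;-1 0 0 0 0 0 0;-1 0 0 0 0 0 0'; python3 go.py .6385 .0158 .117 -1 6
```

```text
clock: 4.58
tool_pos: [0.4902, -0.0022, 0.1176]
eef_rot: [0.571, 0.821, 0.001, 0.0]
contact_force: [0.1, -0.5, -1.8]
opening: 0.317
finger_force: 30.0
row [-0.002   0.025   0.0001] [ 0.0002 -0.0002  0.062 ] yaw now 20.3 q7 0.19 t 4.5833
```

```bash
python3 -m inch '-1 -.002 .025 0 0 0 .062;-1 -.002 .025 0 0 0 .062;-1 -.002 .025 0 0 0 .062;-1 -.002 .025 0 0 0 .062;-1 -.002 .025 0 0 0 .062;-1 -.002 .025 0 0 0 .062;-1 0 0 0 0 0 0;-1 0 0 0 0 0 0;-1 0 0 0 0 0 0'; python3 go.py .6385 .0158 .0285 -1 4
```

```text
clock: 5.33
tool_pos: [0.6363, 0.0156, 0.1151]
eef_rot: [0.713, 0.701, -0.002, -0.002]
contact_force: [-1.7, 0.1, -1.2]
opening: 0.314
finger_force: 30.0
row [0.     0.0006 0.0216] [-0.0013 -0.0001  0.0003] yaw now -0.9 q7 -0.04 t 5.3333
```

```bash
python3 -m inch '-1 0 .0006 .025 0 0 0;-1 0 .0006 .025 0 0 0;-1 0 .0006 .02 0 0 0;-1 0 .0006 .012 0 0 0;-1 0 0 .004 0 0 0;-1 0 0 0 0 0 0;-1 0 0 0 0 0 0;-1 0 0 0 0 0 0'; python3 go.py .6385 .0158 .0275 -1 1
```

```text
clock: 6.0
tool_pos: [0.6417, 0.0158, 0.0325]
eef_rot: [0.713, 0.701, 0.001, 0.0]
contact_force: [0.1, 0.9, -2.3]
opening: 0.313
finger_force: 30.0
row [-0.     -0.0033  0.005 ] [ 0.002  -0.0012  0.0004] yaw now -1.0 q7 -0.04 t 6.0
```

```bash
python3 -m inch '-1 0 -.001 .0035 0 0 0;-1 0 0 .0015 0 0 0;-1 0 0 0 0 0 0;-1 0 0 0 0 0 0'
```

```text
clock: 6.33
tool_pos: [0.6404, 0.0159, 0.0272]
eef_rot: [0.713, 0.701, 0.001, -0.0]
contact_force: [-1.8, -0.2, 6.5]
opening: 0.316
finger_force: 30.0
```

Contact with the floor at 6.5 N. Releasing and lifting.

```bash
python3 -m inch '.4 0 0 0 0 0 0;.4 0 0 0 0 0 0;.4 0 0 0 0 0 0;.4 0 0 0 0 0 0;.4 0 0 0 0 0 0;.4 0 0 0 0 0 0;.4 0 0 -.03 0 0 0;1 0 0 -.035 0 0 0;1 0 0 -.035 0 0 0;1 0 0 0 0 0 0;1 0 0 0 0 0 0'; python3 go.py .4925 .0735 .125 -2.6 5
python3 - <<'E'
from h import *
m=camera_model('top');p,d=snapshot('top');W=cloud(d,m)
k=(np.hypot(W[...,0]-.6385,W[...,1]-.0158)<.03)&(W[...,2]>.045)&(W[...,2]<.056)
print(k.sum(),cv2.minAreaRect(W[k][:,:2].astype(np.float32)))
E
```

```text
clock: 7.25
tool_pos: [0.6415, 0.0157, 0.1284]
eef_rot: [0.713, 0.701, 0.002, 0.001]
contact_force: [-0.6, 0.4, -0.9]
opening: 0.975
finger_force: 0.0
row [ 0.0107 -0.0301  0.0006] [ 0.0009 -0.0003  0.0057] yaw now -1.0 q7 -0.04 t 7.25
0 ((0.0, 0.0), (0.0, 0.0), 0.0)
```

```bash
python3 -m inch '1 .0107 -.03 0 0 0 .006;1 .0107 -.03 0 0 0 .006;1 .0107 -.03 0 0 0 .006;1 .0107 -.03 0 0 0 .006;1 .0107 -.03 0 0 0 .006;1 0 0 0 0 0 0;1 0 0 0 0 0 0;1 0 0 0 0 0 0'; python3 go.py .4925 .0735 .038 -2.6 4
python3 - <<'E'
from h import *
m=camera_model('top');p,d=snapshot('top');W=cloud(d,m)
k=(np.hypot(W[...,0]-.6385,W[...,1]-.0158)<.03)&(W[...,2]>.045)&(W[...,2]<.065)
print(k.sum(),W[k][:,2].max(),cv2.minAreaRect(W[k][:,:2].astype(np.float32)))
E
```

```text
clock: 7.97
tool_pos: [0.492, 0.0733, 0.1255]
eef_rot: [0.724, 0.69, 0.0, -0.0]
contact_force: [1.0, -1.0, 0.0]
opening: 1.0
finger_force: 0.0
row [0.     0.0001 0.0219] [-0.0001 -0.0001 -0.0004] yaw now -2.7 q7 -0.16 t 7.9667
236 0.054152455307982184 ((0.6394756436347961, 0.015680301934480667), (0.02782510779798031, 0.028803043067455292), 89.14779663085938)
```

c is placed within 1 mm of target and its height is right. Now a.

```bash
python3 -m inch '1 0 0 .03 0 0 0;1 0 0 .03 0 0 0;1 0 0 .0175 0 0 0;.3 0 0 .01 0 0 0;-.1 0 0 0 0 0 0;-1 0 0 0 0 0 0;-1 0 0 0 0 0 0;-1 0 0 0 0 0 0;-1 0 0 0 0 0 0;-1 0 0 0 0 0 0;-1 0 0 0 0 0 0;-1 0 0 0 0 0 0;-1 0 0 0 0 0 0;-1 0 0 0 0 0 0;-1 0 0 0 0 0 0;-1 0 0 0 0 0 0;-1 0 0 0 0 0 0' 30;python3 -m inch '-1 0 0 -.03 0 0 0;-1 0 0 -.03 0 0 0;-1 0 0 -.02 0 0 0;-1 0 0 0 0 0 0;-1 0 0 0 0 0 0;-1 0 0 0 0 0 0'; python3 go.py .6398 .0918 .117 -1 5
```

```text
clock: 9.43
tool_pos: [0.4919, 0.0737, 0.039]
eef_rot: [0.724, 0.69, 0.001, -0.0]
contact_force: [0.6, 0.2, 5.8]
opening: 0.332
finger_force: 30.0
clock: 9.93
tool_pos: [0.4907, 0.0736, 0.1178]
eef_rot: [0.723, 0.69, -0.0, -0.001]
contact_force: [1.0, -0.6, -2.5]
opening: 0.329
finger_force: 30.0
row [0.0047 0.0297 0.0001] [-0.0004 -0.0002 -0.0058] yaw now -2.7 q7 -0.15 t 9.9333
```

```bash
python3 -m inch '-1 .0047 .0297 0 0 0 -.006;-1 .0047 .0297 0 0 0 -.006;-1 .0047 .0297 0 0 0 -.006;-1 .0047 .0297 0 0 0 -.006;-1 .0047 .0297 0 0 0 -.006;-1 0 0 0 0 0 0;-1 0 0 .025 0 0 0;-1 0 0 .025 0 0 0;-1 0 0 .02 0 0 0;-1 0 0 .011 0 0 0;-1 0 0 0 0 0 0;-1 0 0 0 0 0 0;-1 0 0 0 0 0 0'; python3 go.py .6398 .0918 .029 -1 1
```

```text
clock: 11.02
tool_pos: [0.6414, 0.0919, 0.0384]
eef_rot: [0.713, 0.701, 0.001, 0.0]
contact_force: [-0.0, 0.1, -2.0]
opening: 0.332
finger_force: 30.0
row [-0.0002 -0.0016  0.0094] [ 0.0012 -0.0012  0.0004] yaw now -1.0 q7 -0.13 t 11.0167
```

```bash
python3 -m inch '-1 0 -.001 .006 0 0 0;-1 0 0 .002 0 0 0;-1 0 0 .0015 0 0 0;-1 0 0 0 0 0 0;-1 0 0 0 0 0 0'
```

```text
clock: 11.43
tool_pos: [0.6399, 0.0921, 0.0292]
eef_rot: [0.713, 0.701, 0.001, -0.0]
contact_force: [-2.6, -0.4, 4.3]
opening: 0.333
finger_force: 30.0
```

```bash
python3 -m inch '.4 0 0 0 0 0 0;.4 0 0 0 0 0 0;.4 0 0 0 0 0 0;.4 0 0 0 0 0 0;.4 0 0 0 0 0 0;.4 0 0 0 0 0 0;.4 0 0 -.03 0 0 0;1 0 0 -.035 0 0 0;1 0 0 -.035 0 0 0;1 0 0 0 0 0 0;1 0 0 0 0 0 0'; python3 go.py .4865 -.0755 .125 -2.6 7
```

```text
clock: 12.35
tool_pos: [0.6415, 0.092, 0.1306]
eef_rot: [0.713, 0.701, 0.002, 0.001]
contact_force: [0.2, 0.3, 0.1]
opening: 0.975
finger_force: 0.0
row [-0.0246 -0.0214  0.0007] [ 0.0007 -0.0003  0.004 ] yaw now -1.0 q7 -0.14 t 12.35
```

```bash
python3 -m inch '1 -.0246 -.0214 .0007 0 0 .004;1 -.0246 -.0214 .0007 0 0 .004;1 -.0246 -.0214 .0007 0 0 .004;1 -.0246 -.0214 .0007 0 0 .004;1 -.0246 -.0214 .0007 0 0 .004;1 -.0246 -.0214 .0007 0 0 .004;1 -.0246 -.0214 .0007 0 0 .004;1 0 0 0 0 0 0;1 0 0 0 0 0 0;1 0 0 0 0 0 0'; python3 go.py .4865 -.0755 .038 -2.6 4
python3 - <<'E'
from h import *
m=camera_model('top');p,d=snapshot('top');W=cloud(d,m)
for c in((.6398,.0918),(.6385,.0158)):
    k=(np.hypot(W[...,0]-c[0],W[...,1]-c[1])<.03)&(W[...,2]>.045)&(W[...,2]<.08)
    print(k.sum(),W[k][:,2].max(),cv2.minAreaRect(W[k][:,:2].astype(np.float32)))
E
```

```text
clock: 13.18
tool_pos: [0.4853, -0.0754, 0.1226]
eef_rot: [0.723, 0.691, 0.0, -0.001]
contact_force: [-0.5, 0.3, 0.0]
opening: 1.002
finger_force: 0.0
row [-0.      0.0003  0.0211] [-0.0001 -0.0004  0.0002] yaw now -2.6 q7 0.08 t 13.1833
206 0.06795689332969124 ((0.638788640499115, 0.09104234725236893), (0.028020784258842468, 0.027545500546693802), 82.2498550415039)
232 0.054490813168281305 ((0.6393791437149048, 0.015537136234343052), (0.028443651273846626, 0.027992596849799156), 0.36941200494766235)
```

a is in and upright. Now d.

```bash
python3 -m inch '1 0 .0005 .03 0 0 0;1 0 .0005 .03 0 0 0;1 0 0 .0155 0 0 0;1 0 0 .009 0 0 0;.3 0 0 0 0 0 0;-1 0 0 0 0 0 0;-1 0 0 0 0 0 0;-1 0 0 0 0 0 0;-1 0 0 0 0 0 0;-1 0 0 0 0 0 0;-1 0 0 0 0 0 0;-1 0 0 0 0 0 0;-1 0 0 0 0 0 0;-1 0 0 0 0 0 0;-1 0 0 0 0 0 0;-1 0 0 0 0 0 0' 30;python3 -m inch '-1 0 0 -.03 0 0 0;-1 0 0 -.03 0 0 0;-1 0 0 -.02 0 0 0;-1 0 0 0 0 0 0;-1 0 0 0 0 0 0;-1 0 0 0 0 0 0'; python3 go.py .6373 -.0602 .117 -1 5
```

```text
clock: 14.57
tool_pos: [0.4864, -0.0759, 0.0389]
eef_rot: [0.723, 0.691, 0.001, -0.0]
contact_force: [-0.4, 0.2, 6.3]
opening: 0.401
finger_force: 30.0
clock: 15.07
tool_pos: [0.4853, -0.0758, 0.1177]
eef_rot: [0.723, 0.691, -0.0, -0.001]
contact_force: [0.3, 0.0, -2.7]
opening: 0.394
finger_force: 30.0
row [0.0041 0.0303 0.0001] [-0.0004 -0.0003 -0.0055] yaw now -2.6 q7 0.08 t 15.0667
```

```bash
python3 -m inch '-1 .0041 .0303 0 0 0 -.0055;-1 .0041 .0303 0 0 0 -.0055;-1 .0041 .0303 0 0 0 -.0055;-1 .0041 .0303 0 0 0 -.0055;-1 .0041 .0303 0 0 0 -.0055;-1 0 0 0 0 0 0;-1 0 0 .025 0 0 0;-1 0 0 .025 0 0 0;-1 0 0 .02 0 0 0;-1 0 0 .011 0 0 0;-1 0 0 0 0 0 0;-1 0 0 0 0 0 0;-1 0 0 0 0 0 0'; python3 go.py .6373 -.0602 .0289 -1 1
```

```text
clock: 16.15
tool_pos: [0.6387, -0.0606, 0.0383]
eef_rot: [0.713, 0.701, 0.001, 0.0]
contact_force: [0.1, -0.2, -1.5]
opening: 0.401
finger_force: 30.0
row [ 0.0004 -0.0015  0.0094] [ 0.0012 -0.0009 -0.0002] yaw now -1.0 q7 0.06 t 16.15
```

```bash
python3 -m inch '-1 0 -.001 .006 0 0 0;-1 0 0 .002 0 0 0;-1 0 0 .0015 0 0 0;-1 0 0 0 0 0 0;-1 0 0 0 0 0 0'; python3 -m inch '.5 0 0 0 0 0 0;.5 0 0 0 0 0 0;.5 0 0 0 0 0 0;.5 0 0 0 0 0 0;.5 0 0 0 0 0 0;.5 0 0 0 0 0 0;.5 0 0 -.03 0 0 0;1 0 0 -.035 0 0 0;1 0 0 -.035 0 0 0;1 0 0 0 0 0 0;1 0 0 0 0 0 0'; python3 go.py .480 -.1542 .125 -2.9 6
```

```text
clock: 16.57
tool_pos: [0.6373, -0.0605, 0.0291]
eef_rot: [0.713, 0.701, 0.001, -0.0]
contact_force: [-2.1, -0.2, 4.3]
opening: 0.396
finger_force: 30.0
clock: 17.48
tool_pos: [0.6388, -0.0608, 0.1304]
eef_rot: [0.713, 0.701, 0.002, 0.001]
contact_force: [-0.5, 0.4, -1.2]
opening: 0.993
finger_force: 0.0
row [-0.0164 -0.026   0.0008] [ 0.0008 -0.0002  0.0055] yaw now -1.0 q7 0.06 t 17.4833
```

```bash
python3 -m inch '1 -.0164 -.026 .0008 0 0 .0055;1 -.0164 -.026 .0008 0 0 .0055;1 -.0164 -.026 .0008 0 0 .0055;1 -.0164 -.026 .0008 0 0 .0055;1 -.0164 -.026 .0008 0 0 .0055;1 -.0164 -.026 .0008 0 0 .0055;1 0 0 0 0 0 0;1 0 0 0 0 0 0;1 0 0 0 0 0 0'; python3 go.py .4805 -.1542 .038 -2.9 4
python3 - <<'E'
from h import *
m=camera_model('top');p,d=snapshot('top');W=cloud(d,m)
c=(.6373,-.0602)
k=(np.hypot(W[...,0]-c[0],W[...,1]-c[1])<.03)&(W[...,2]>.04)&(W[...,2]<.08)
print(k.sum(),W[k][:,2].max(),cv2.minAreaRect(W[k][:,:2].astype(np.float32)))
E
```

```text
clock: 18.23
tool_pos: [0.4786, -0.1535, 0.1226]
eef_rot: [0.725, 0.689, 0.001, -0.001]
contact_force: [1.3, 0.1, -0.5]
opening: 0.997
finger_force: 0.0
row [-0.0002  0.0005  0.0211] [-0.0001 -0.0005  0.0001] yaw now -2.9 q7 0.2 t 18.2333
331 0.05171331324576511 ((0.6358180642127991, -0.059586770832538605), (0.035035472363233566, 0.03455713391304016), 81.43199920654297)
```

d is in. Now b.

```bash
python3 -m inch '1 0 .0006 .03 0 0 0;1 0 .0006 .03 0 0 0;1 0 .0006 .0155 0 0 0;1 0 0 .009 0 0 0;.3 0 0 0 0 0 0;-1 0 0 0 0 0 0;-1 0 0 0 0 0 0;-1 0 0 0 0 0 0;-1 0 0 0 0 0 0;-1 0 0 0 0 0 0;-1 0 0 0 0 0 0;-1 0 0 0 0 0 0;-1 0 0 0 0 0 0;-1 0 0 0 0 0 0;-1 0 0 0 0 0 0;-1 0 0 0 0 0 0;-1 0 0 0 0 0 0' 30;python3 -m inch '-1 0 0 -.03 0 0 0;-1 0 0 -.03 0 0 0;-1 0 0 -.02 0 0 0;-1 0 0 0 0 0 0;-1 0 0 0 0 0 0;-1 0 0 0 0 0 0'; python3 go.py .6360 -.1362 .117 -1 5
python3 - <<'E'
from h import *
m=camera_model('top');p,d=snapshot('top');W=cloud(d,m);c=(.62,-.214)
k=(np.hypot(W[...,0]-c[0],W[...,1]-c[1])<.035)&(W[...,2]>.015)
print('pot',W[k].min(0),W[k].max(0))
E
```

```text
clock: 19.7
tool_pos: [0.4802, -0.1541, 0.039]
eef_rot: [0.725, 0.689, 0.001, -0.0]
contact_force: [-0.0, 0.4, 3.3]
opening: 0.34
finger_force: 29.8
clock: 20.2
tool_pos: [0.4791, -0.1538, 0.1178]
eef_rot: [0.725, 0.689, -0.0, -0.001]
contact_force: [-0.7, -0.4, -3.3]
opening: 0.338
finger_force: 29.8
row [0.0047 0.0312 0.0001] [-0.0004 -0.0003 -0.0066] yaw now -2.9 q7 0.2 t 20.2
pot [ 0.62163869 -0.23213627  0.01513057] [ 0.64311518 -0.19770597  0.04498678]
```

```bash
python3 -m inch '-1 .0047 .0312 0 0 0 -.0066;-1 .0047 .0312 0 0 0 -.0066;-1 .0047 .0312 0 0 0 -.0066;-1 .0047 .0312 0 0 0 -.0066;-1 .0047 .0312 0 0 0 -.0066;-1 0 0 0 0 0 0;-1 0 0 .025 0 0 0;-1 0 0 .025 0 0 0;-1 0 0 .02 0 0 0;-1 0 0 .011 0 0 0;-1 0 0 0 0 0 0;-1 0 0 0 0 0 0;-1 0 0 0 0 0 0'; python3 go.py .6360 -.1362 .029 -1 1
```

```text
clock: 21.33
tool_pos: [0.6374, -0.1366, 0.0385]
eef_rot: [0.713, 0.701, 0.001, 0.0]
contact_force: [0.5, -0.1, -2.5]
opening: 0.339
finger_force: 29.8
row [ 0.0004 -0.0014  0.0095] [ 0.0013 -0.0008 -0.0002] yaw now -1.0 q7 0.16 t 21.3333
```

```bash
python3 -m inch '-1 0 -.001 .006 0 0 0;-1 0 0 .002 0 0 0;-1 0 0 .0015 0 0 0;-1 0 0 0 0 0 0;-1 0 0 0 0 0 0'; python3 -m inch '.5 0 0 0 0 0 0;.5 0 0 0 0 0 0;.5 0 0 0 0 0 0;.5 0 0 0 0 0 0;.5 0 0 0 0 0 0;.5 0 0 0 0 0 0;.5 0 0 -.03 0 0 0;.5 0 0 -.035 0 0 0;.5 0 0 -.035 0 0 0;.5 0 -.04 -.02 0 0 0;.5 0 -.04 -.02 0 0 0;.5 0 -.04 0 0 0 0;.5 0 -.04 0 0 0 0;.5 0 0 0 0 0 0;.5 0 0 0 0 0 0;.5 0 0 0 0 0 0;.5 0 0 0 0 0 0'
python3 - <<'E'
from h import *
m=camera_model('top');p,d=snapshot('top');W=cloud(d,m);cv2.imwrite('pics/end.png',p[:,:,::-1])
for n,c in(('a',(.6398,.0918)),('c',(.6385,.0158)),('d',(.6373,-.0602)),('b',(.636,-.1362))):
    k=(np.hypot(W[...,0]-c[0],W[...,1]-c[1])<.03)&(W[...,2]>.04)&(W[...,2]<.08)
    if k.any():print(n,k.sum(),W[k][:,2].max(),cv2.minAreaRect(W[k][:,:2].astype(np.float32)))
E
```

```text
clock: 21.75
tool_pos: [0.6359, -0.1364, 0.029]
eef_rot: [0.713, 0.701, 0.0, -0.0]
contact_force: [-1.3, 0.1, 2.8]
opening: 0.342
finger_force: 29.8
clock: 23.17
tool_pos: [0.4834, -0.1339, 0.1658]
eef_rot: [0.713, 0.701, 0.001, 0.001]
contact_force: [0.5, 0.0, 0.4]
opening: 0.748
finger_force: 0.0
a 233 0.0672388623208281 ((0.6385647058486938, 0.09115801751613617), (0.02772149257361889, 0.028913773596286774), 84.75725555419922)
c 262 0.054959218265917764 ((0.6395962834358215, 0.01564665138721466), (0.028047217056155205, 0.02877064235508442), 89.9788818359375)
d 328 0.05127001273862175 ((0.6360275745391846, -0.05963835492730141), (0.03547795116901398, 0.03459601849317551), 11.385396957397461)
b 141 0.05671640444437509 ((0.6385036110877991, -0.1313421130180359), (0.01738201454281807, 0.035521961748600006), 60.69390869140625)
```

View pics/end.png

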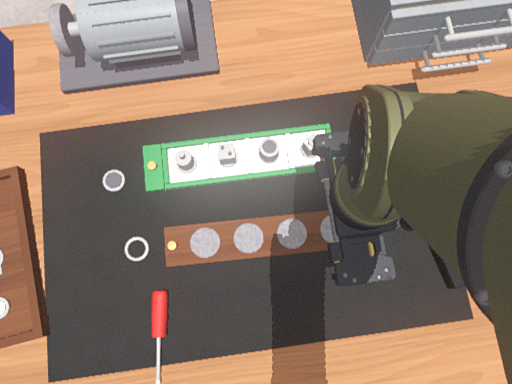

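The picture shows a, c and d upright in compartments 1 to 3 at (185,158), (227,153) and (269,149). b at (310,146) is partly hidden by the gripper, so I'll check it with the scene camera.

Run:
```python
from h import *
m=camera_model('scene');p,d=snapshot('scene');W=cloud(d,m)
for n,c in(('a',(.6398,.0918)),('c',(.6385,.0158)),('d',(.6373,-.0602)),('b',(.636,-.1362))):
    k=(np.hypot(W[...,0]-c[0],W[...,1]-c[1])<.03)&(W[...,2]>.042)&(W[...,2]<.08)
    if k.any():print(n,k.sum(),W[k][:,2].max(),cv2.minAreaRect(W[k][:,:2].astype(np.float32)))
cv2.imwrite('pics/s2.png',cv2.resize(p[150:300,150:400],None,fx=3,fy=3)[:,:,::-1])
```

```text
a 175 0.06754199098216251 ((0.6416232585906982, 0.09122053533792496), (0.028674516826868057, 0.028571391478180885), 56.74062728881836)
c 206 0.0548348741416671 ((0.6419832706451416, 0.0159065593034029), (0.028927164152264595, 0.028673097491264343), 89.45618438720703)
d 261 0.053201979487480844 ((0.639125406742096, -0.059657223522663116), (0.03463779389858246, 0.03406095504760742), 69.81057739257812)
b 226 0.05655237394424417 ((0.6374121904373169, -0.13690617680549622), (0.029691001400351524, 0.03317224234342575), 56.80814743041992)
```

View pics/s2.png

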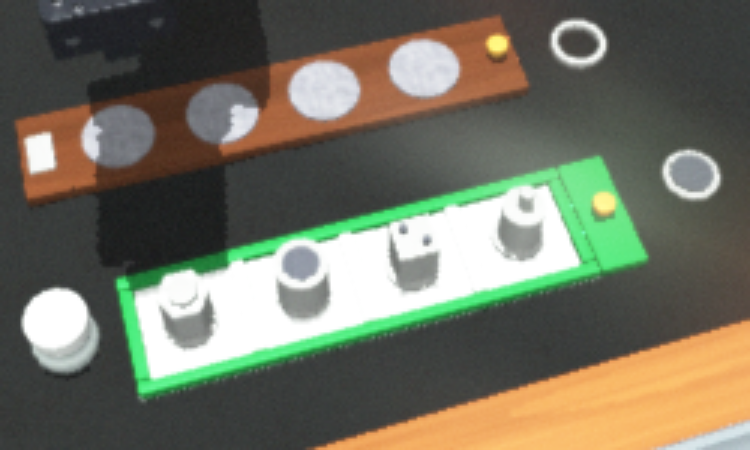

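All four stand upright in the tray, in the order a, c, d, b from its knob, and the arm is clear.

```bash
python3 -c "
from plant import r
print(r.finish_job())"
```

```text
the job is handed in; nothing more can be done
None
```

The job is handed in: all four arbors (a, c, d, b from the knob) stand upright in their matching tray compartments, within about 4 mm of centre on the last camera check, and about 24 s of the 90 s were used; the judge's verdict was not shown.

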